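# Dust an optical filter with the fixed air can

## Task

Take the round-window filter cassette (the one with the straight bar grip; the other two have round knobs) out of its bay and stand it in the middle of the raised platform with its window square to the air can's nozzle. When you have let go of it, press the can's nozzle cap all the way down and let it spring back up, then put the cassette back upright in the bay it came from. Keep the cassette upright, do not set off the air without it on the platform, and leave everything else where it is.

Things in the scene. Friction and masses are not known exactly. Their poses are not given: they have to be found in the camera images.
- filter: The filter cassette to dust: upright aluminium block 26 (x) x 56 (y) x 60 (z) mm, about 140 g, with a round 35 mm window whose axis is its x axis, centred 34 mm above the foot. On top a black straight bar grip 24 (x) x 12 (y) x 28 (z) mm, from z = 60 to 88 mm. Origin: centre of the underside; z up.
- filter_square: Cassette of the same block size, with a square window and a round black disc knob (32 mm diameter, 12 mm thick, top 82 mm above the foot). To be left alone. Origin: centre of the underside; z up.
- filter_slits: As filter_square, but with two slit windows. To be left alone.
- tray: Fixed grey plastic tray 174 (x) x 88 (y) mm holding the three cassettes in file along its x axis. Three bays 50 (x) x 76 (y) mm inside, centred at x = -56, 0 and 56 mm; floor 5 mm, walls 6 mm thick and 19 mm high above the bench. Origin: centre of the underside.
- station: Fixed dusting station, steel base 220 (x) x 110 (y) x 12 mm. At x = -50 mm stands a small white air-duster can (53 mm diameter in a grey holder cup of 68 mm diameter and 67 mm height, shoulder at 130 mm) with the nozzle cap on top, blowing along +x at 159 mm height. At x = 60 mm a post carries the platform. Origin: centre of the underside.
- platform (a point): Centre of the upper face of the raised white platform, 90 (x) x 80 (y) mm and 12 mm thick, upper face 125 mm above the bench. Axes as the station's: -x points to the nozzle.
- cap_top (a point): Centre of the flat top of the white nozzle cap, 28 mm diameter, 24 mm high; 170 mm above the bench when up. It moves with the cap. The stub of the nozzle points to the platform.
- nozzle_cap (a joint): Travel of the sprung cap: 0 m up, 0.006 m fully down (about 8 N; it begins to move at about 3 N).
- reagent: Small white bottle, 38 mm diameter, 85 mm high, standing on the bench; bystander. Origin: centre of the underside.
- beaker: Small glass cup, 54 mm diameter, 62 mm high; bystander. Origin: centre of the underside.
- marker: Marker pen about 126 mm long and 16 mm thick, lying along its x axis; bystander. Origin: on the bench below it.
Not all that is in view belongs to the job. Leave any brown or purple look-alike of the filter alone. Leave any black look-alike of the tray alone.

How it is judged (in metres and radians):
On the way, in this order (a step that is already met when the one before it is completed fails the run):
1. the round-window cassette stands released in the middle of the platform (within 15 mm), window square to the nozzle (within 0.2 rad) (horizontal distance between filter and platform below 0.015 m and z of filter in the frame of platform between -0.004 and 0.004 m and angle between filter's own z axis and vertical below 0.1 rad and angle between the x axis of filter and the x axis of station, either way round below 0.2 rad and contact force between filter and the fingers below 0.1 N and linear speed of filter below 0.02 m/s), for 0.2 s.
2. the nozzle cap is pressed down (at least 4.5 of 6 mm) with the cassette standing there (horizontal distance between filter and platform below 0.015 m and z of filter in the frame of platform between -0.004 and 0.004 m and angle between filter's own z axis and vertical below 0.1 rad and angle between the x axis of filter and the x axis of station, either way round below 0.2 rad and value of joint nozzle_cap above 0.0045 m), for 0.1 s.
3. the cap has sprung back up with the cassette still standing there (horizontal distance between filter and platform below 0.015 m and z of filter in the frame of platform between -0.004 and 0.004 m and angle between filter's own z axis and vertical below 0.1 rad and angle between the x axis of filter and the x axis of station, either way round below 0.2 rad and value of joint nozzle_cap below 0.0015 m), for 0.1 s.
At the end, for the whole second after the job is handed in: The round-window cassette stands upright (0.1 rad), at rest on the floor of its own bay (within 22 mm of its start); the cap is up (1.5 mm); other cassettes and bystanders are within 30 mm of their starts, and the cassettes, bottle and cup upright (distance of filter from where it was at the start of the episode below 0.022 m and z of filter in the frame of tray below 0.009 m and angle between filter's own z axis and vertical below 0.1 rad and linear speed of filter below 0.02 m/s and value of joint nozzle_cap below 0.0015 m and distance of each of filter_square, filter_slits, reagent, beaker, marker from where it was at the start of the episode below 0.03 m and angle between each of filter_square, filter_slits, reagent, beaker's own z axis and vertical below 0.15 rad); the robot touches nothing.
It fails at once if the air is set off (cap down more than 3 mm) while the cassette is not standing on the platform (value of joint nozzle_cap above 0.003 m and (horizontal distance between filter and platform above 0.035 m or z of filter in the frame of platform above 0.02 m or z of filter in the frame of platform below -0.02 m)).
It fails at once if the round-window cassette is tipped by more than 0.6 rad (angle between filter's own z axis and vertical above 0.6 rad).
It fails at once if another cassette or a bystander is moved by more than 30 mm (distance of any of filter_square, filter_slits, reagent, beaker, marker from where it was at the start of the episode above 0.03 m).
It also fails if it takes over 61 s, if anything falls off the work surface, if the arm or the gripper's body presses on something with over 40 N, if the wrist force passes 120 N, or if a joint passes its speed limit or range.

## Robot

A 7-joint arm with a two-finger parallel gripper is mounted at the origin on the work surface. World frame = base frame: x ahead of the robot, y to its left, z up, the work surface at z = 0. Lengths are in mm, angles in rad, forces in N, time in s.
With the tool pointing down it reaches from about 350 to 900 mm from the base axis. Payload 19.9 kg.
Tool frame: the origin (TCP) lies midway between the tips of the shut fingers; the grasp point (between the pads) lies 19 mm behind it; z points along the fingers, y is the line along which they close (so a half turn about z gives the same grasp; the last joint's range is limited). The gripper opens to 85 mm and grips with 20 to 120 N. Pads are 22 mm wide; open, the fingers measure 114 mm over their backs; the gripper's body (76 mm by 85 mm) begins 54 mm behind the grasp point. The pads swing forward as they close: fully open they stand 13 mm farther back than shut.
Start: joints at [-0.042, 0.417, -0.01, 1.614, 0.005, 1.111, -0.053], TCP at [624.981, 0.003, 231.26] pointing down, gripper open.
Joint ranges: [-2.81, 2.81], [-0.39, 2.02], [-1.27, 1.25], [0.06, 2.57], [-1.19, 4.33], [0.19, 2], [-2.82, 2.82]. Speed limits (rad/s): [1.89, 1.89, 2.39, 2.39, 3.01, 3.01, 3.01].

## Interface

Orientations are given as a rotation vector (axis times angle).
In Python, from bench import telemetry, optics, close_job gives the robot as it stands. The module is installed in compiled form; this text tells all that it offers.
- The arm moves only by the tool step_arm, never from a script. Its argument "plan" is a list of rows, each an object with "delta_rot": the turn, a rotation vector about the world's x, y, z as a fraction of full scale, a list of three; "linear": the shift along the world's x, y, z as a fraction of full scale, a list of three; "grip": the opening, from -1 (shut) to 1 (fully open). In form: [{"delta_rot": [ax, ay, az], "linear": [dx, dy, dz], "grip": grip}, ...]. A call has 1 to 12 rows; each row is the pose to reach, as a shift and turn from the pose commanded when the call began; what a row does not reach only later rows make up. Full scale, the value 1, is 30 cm for a shift and 45 degrees for a turn. A row lasts 1/10 s, in which the tool goes at most 50 mm and 8.59 degrees, less where a joint would pass 70% of its speed; a pose out of reach is approached as far as the arm can. A call with a number of a shift or a turn outside -1 to 1 is refused whole. A call with a gripper value outside its range is refused whole. The fingers move at their own pace and stop on an object; "squeeze" is the grip in N (left out, the last holds). Time passes only in rows, so rows that repeat a pose let the fingers close. It gives the time, the measured TCP pose, the force, the opening and the grip force at its end, in the units of the state.
- telemetry.read_state(): the state, without advancing time (a new reading comes with each control period).
- optics.get_image(name): name is "scene" or "side" or "wrist"; returns the picture (400x640x3 uint8, red, green, blue); there is no depth.
- optics.camera_info(name): a dict with "mtx" (3x3 intrinsics, pixels), "R" (3x3) and "t" (3): a world point X has camera coordinates R X + t. Camera axes: x right, y down, z forward; pixel columns grow to the right and rows downward; lengths in mm; the calibration is good to about 2 mm. A picture is of the moment at which its call begins: read the wrist's pose just before it. camera_info takes no time and is no camera call; for the wrist camera it gives the pose at the moment of the call.
- close_job(): hands the job in; it is judged then, once.
The state is a dict: "time": time; "joint_pos": joint angles; "dq": joint speeds; "joint_torque": joint torques, N m; "position": TCP position; "orientation": TCP orientation; "contact_force": force on the tool from outside, world axes, zero at the start; "ft_torque": the same for the moment, N m; "opening": opening from 0.0 (shut) to 1.0 (fully open); "grasp_force": force on a finger pad.
Only numpy, scipy, OpenCV 4.12 (cv2) and the standard library are available. Lean on these libraries where they do the work, as an engineer would, in place of code of your own. Each camera call takes 0.05 s, during which the arm holds its last target. There are 200 camera calls.

## Working session

There is one attempt and no reset: what is moved stays moved. The work goes in short steps, Python scripts to look and compute and a tool call to move; the robot and the scene stay as the last step left them, time stands still between calls to the robot, and variables do not carry over. Pictures are saved under pics/ and viewed, at most 10 in all, crops included, and the job is handed in when it is done.

Besides the shell and the picture viewer there is one more tool, called after "Call:" as name(argument=value, ...) on one line, values as JSON. step_arm: Moves the arm, as the interface text tells. Shift numbers are shares of 30 cm and turn numbers shares of 45 degrees, none past 1 either way. Its arguments: {"type":"object","properties":{"plan":{"type":"array"},"squeeze":{"type":"number"}},"required":["plan"]}

```bash
mkdir -p pics
python3 - <<'E'
from bench import telemetry, optics
import cv2
print(telemetry.read_state())
for n in ("scene","side"):
    c=optics.camera_info(n); print(n,c)
    cv2.imwrite(f"pics/{n}0.png",optics.get_image(n)[:,:,::-1])
E
```

```text
{'time': 0.0, 'joint_pos': array([-0.04148651,  0.41799287, -0.01029444,  1.61418947,  0.0046862 ,
        1.11067949, -0.05297009]), 'dq': array([-7.84879590e-04,  4.61251468e-04,  1.07973085e-03, -1.81984778e-04,
        1.35960483e-03,  4.02846100e-05,  5.66850628e-04]), 'joint_torque': array([ 3.43503270e-04, -8.64444852e+01,  6.79280274e-01, -4.34903777e+01,
        1.92400004e-02,  7.37222959e-03,  1.31192037e-04]), 'position': array([ 6.24648516e+02, -2.05531399e-02,  2.30642075e+02]), 'orientation': array([-2.22084973e+00, -2.22087363e+00,  1.47235710e-03]), 'contact_force': array([-0.74248778, -0.3338874 , -0.58367129]), 'ft_torque': array([-0.01406492,  0.05060956,  0.00068112]), 'grasp_force': 0.0, 'opening': 0.9980294844501665}
scene {'mtx': array([[420.61263569,   0.        , 316.95403777],
       [  0.        , 420.61263569, 200.18387074],
       [  0.        ,   0.        ,   1.        ]]), 'R': array([[ 0.01984225,  0.99962837,  0.01869217],
       [ 0.60758853,  0.00279132, -0.79424705],
       [-0.79400407,  0.02711679, -0.60730735]]), 't': array([  24.27551313, -226.23845399, 1374.08423911])}
side {'mtx': array([[469.75390883,   0.        , 320.52556754],
       [  0.        , 469.75390883, 205.73333108],
       [  0.        ,   0.        ,   1.        ]]), 'R': array([[ 0.98888392, -0.14747602, -0.0189584 ],
       [-0.09837854, -0.55333701, -0.82712745],
       [ 0.11149108,  0.81979813, -0.56169455]]), 't': array([-526.13620123,  153.12581272, 1096.65777205])}
```

View pics/scene0.png

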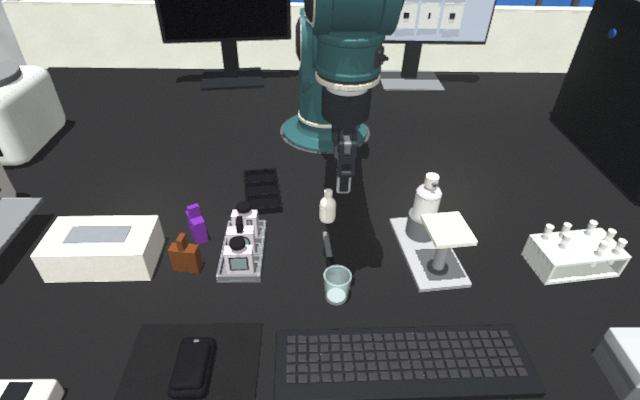

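View pics/side0.png

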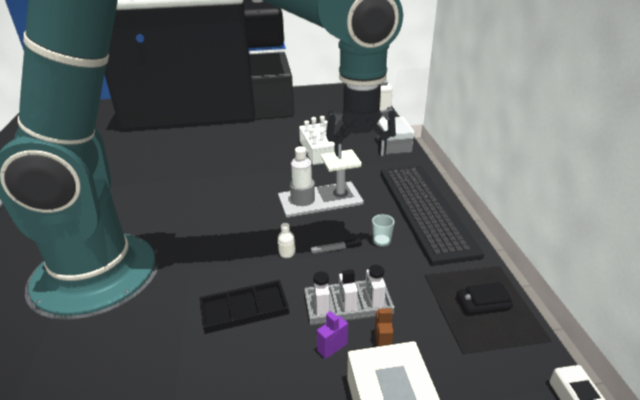

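The scene view shows the tray with three cassettes at about (243,245), the station at about (430,240) with its platform at (448,229), the bottle at (328,208), the cup at (337,287) and the marker at (327,245). Candidates for the filter, in side-view pixels, are the tray cassettes at (321,293), (348,290) and (376,287), plus purple (333,337) and brown (384,325) look-alikes. The middle one at (348,290) seems to carry the bar grip, so I'll confirm it in an enlarged crop.

Run:
```python
import cv2, numpy as np
a=cv2.imread("pics/scene0.png");b=cv2.imread("pics/side0.png")
f=lambda i,x,y,w,h,s:cv2.resize(i[y:y+h,x:x+w],(w*s,h*s),interpolation=cv2.INTER_CUBIC)
# row 1: tray scene (210..280,195..285) ; side (300..400,255..325)
A=f(a,205,195,70,95,5); B=f(b,300,255,100,95,4)
A=cv2.resize(A,(280,380)); 
top=np.hstack([A,B]); 
cv2.imwrite("pics/tray.png",top)
C=f(a,385,165,95,125,4);D=f(b,272,140,100,80,4)
D=cv2.copyMakeBorder(D,0,C.shape[0]-D.shape[0],0,0,cv2.BORDER_CONSTANT)
cv2.imwrite("pics/stn.png",np.hstack([C,D]))
```

```text
(no output)
```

View pics/tray.png

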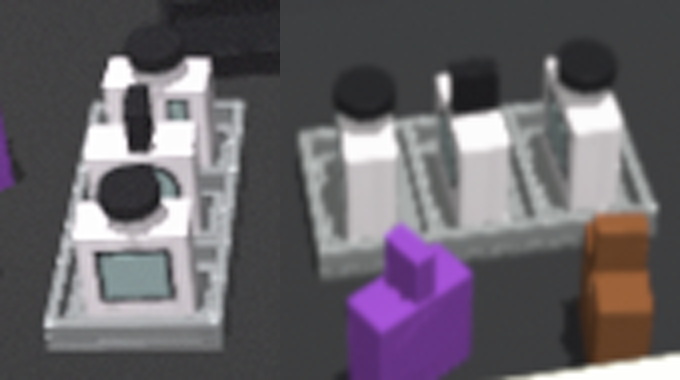

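View pics/stn.png

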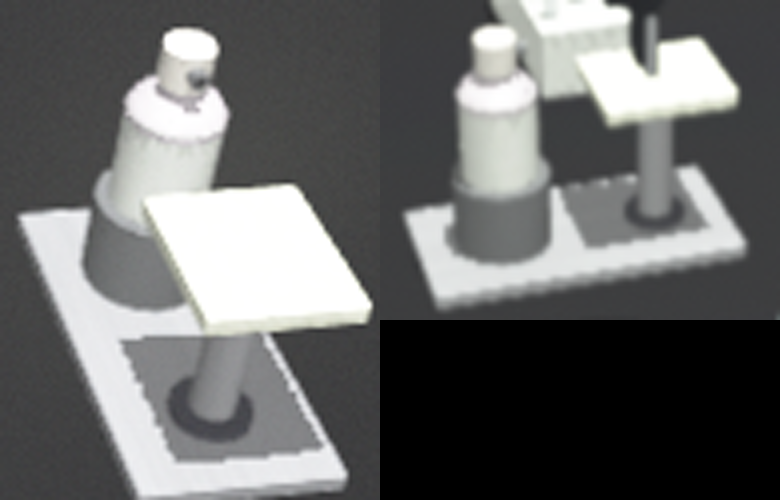

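The crop confirms it: the middle cassette has the straight bar grip and round window; the outer two have disc knobs. The station's platform has corners near (421,215), (459,212), (477,241) and (437,246) in the scene view, and the cap top is near (432,175).

```bash
cat > h.py <<'E'
import numpy as np, cv2
from bench import telemetry, optics
def ray(c,p):
    d=c["R"].T@np.linalg.solve(c["mtx"],[p[0],p[1],1.]); return -c["R"].T@c["t"],d
def plane(c,p,z):
    o,d=ray(c,p); return o+d*(z-o[2])/d[2]
def quad(m):
    cs,_=cv2.findContours(m.astype(np.uint8),cv2.RETR_EXTERNAL,cv2.CHAIN_APPROX_NONE)
    k=max(cs,key=cv2.contourArea); return k
E
python3 - <<'E'
from h import *
sc=optics.camera_info("scene"); sd=optics.camera_info("side")
P=lambda c,l,z:[plane(c,p,z).round(1)[:2] for p in l]
pl=P(sc,[(421.2,215),(458.8,211.8),(477.5,241.3),(436.8,246.3-1.8)],125)
print("plat scene",pl,np.mean(pl,0))
o=np.array([272,140])
pl=P(sd,[o+np.array(q)/4 for q in [(198,60),(325-2,40),(357,90),(236,110)]],125)
print("plat side",pl,np.mean(pl,0))
print("cap",P(sc,[(385+190/4,165+38/4)],170),P(sd,[o+np.array([494-380,36])/4],170))
print("tray rim scene",P(sc,[(205+x/4,195+y/4) for x,y in[(93,102),(243,102),(222,322),(47,322)]],19))
print("tray rim side",P(sd,[(300+x/4,255+y/4) for x,y in[(20,132),(340,82),(376,208),(44,250)]],19))
print("bar top",P(sc,[(205+136/4,195+90/4)],93),P(sd,[(300+192/4,255+68/4)],93))
E
```

```text
plat scene [array([583.6, 169.9]), array([573.2, 248.7]), array([660.2, 258.5]), array([668.8, 180.2])] [621.45  214.325]
plat side [array([572.8, 239.1]), array([662.8, 252.3]), array([670.4, 178.1]), array([586.9, 166.2])] [623.225 208.925]
cap [array([505.7, 202.9])] [array([512.2, 197.9])]
tray rim scene [array([ 476. , -240.4]), array([ 475.8, -153.5]), array([ 646.9, -150.9]), array([ 646.6, -238.3])]
tray rim side [array([ 475.3, -156.1]), array([ 654.7, -146.8]), array([ 648.4, -241.2]), array([ 477.1, -241.3])]
bar top [array([ 553.9, -198.8])] [array([ 559.4, -201.7])]
```

Call:
step_arm(plan=[{"delta_rot": [0, 0, 0.5], "linear": [-0.1, -0.3, 0.05], "grip": 1}, {"delta_rot": [0, 0, 1], "linear": [-0.22, -0.66, 0.1], "grip": 1}, {"delta_rot": [0, 0, 1], "linear": [-0.22, -0.66, 0.1], "grip": 1}, {"delta_rot": [0, 0, 1], "linear": [-0.22, -0.66, 0.1], "grip": 1}, {"delta_rot": [0, 0, 1], "linear": [-0.22, -0.66, 0.1], "grip": 1}, {"delta_rot": [0, 0, 1], "linear": [-0.22, -0.66, 0.1], "grip": 1}, {"delta_rot": [0, 0, 1], "linear": [-0.22, -0.66, 0.1], "grip": 1}])

```text
time: 0.8
position: [558.6, -198.7, 261.1]
orientation: [-1.202, -2.902, -0.0]
contact_force: [-0.3, 1.4, -0.7]
opening: 1.005
grasp_force: 0.0
```

Call:
step_arm(plan=[{"delta_rot": [0, 0, 1], "linear": [0, 0, 0], "grip": 1}, {"delta_rot": [0, 0, 1], "linear": [0, 0, 0], "grip": 1}, {"delta_rot": [0, 0, 1], "linear": [0, 0, 0], "grip": 1}, {"delta_rot": [0, 0, 1], "linear": [0, 0, 0], "grip": 1}, {"delta_rot": [0, 0, 1], "linear": [0, 0, 0], "grip": 1}, {"delta_rot": [0, 0, 1], "linear": [0, 0, 0], "grip": 1}, {"delta_rot": [0, 0, 1], "linear": [0, 0, 0], "grip": 1}, {"delta_rot": [0, 0, 1], "linear": [0, 0, 0], "grip": 1}])

```text
time: 1.6
position: [559.1, -197.4, 261.1]
orientation: [-0.004, -3.141, -0.0]
contact_force: [-0.5, 0.3, -0.2]
opening: 0.996
grasp_force: 0.0
```

Run:
```python
from h import *
c=optics.camera_info("wrist"); np.savez("w1.npz",**c)
cv2.imwrite("pics/w1.png",optics.get_image("wrist")[:,:,::-1]); s=telemetry.read_state()
print(s["position"],s["orientation"],s["joint_pos"],s["time"]); print(-c["R"].T@c["t"],c)
```

```text
[ 559.056731   -197.54330952  261.08987242] [-3.17263195e-03 -3.14132538e+00 -1.04542392e-04] [ 0.44525163  0.34150412 -0.19990323  1.65742182  0.07291958  1.15023201
  1.79555531] 1.65
[ 485.5184321  -197.28204746  403.20280233] {'mtx': array([[352.86367891,   0.        , 320.848016  ],
       [  0.        , 352.86367891, 192.39614422],
       [  0.        ,   0.        ,   1.        ]]), 'R': array([[ 1.53941988e-03,  9.99998711e-01,  4.55542349e-04],
       [ 9.56663928e-01, -1.60535887e-03,  2.91189891e-01],
       [ 2.91190247e-01, -1.24625745e-05, -9.56665166e-01]]), 't': array([ 196.35070055, -582.20325864,  244.34938507])}
```

View pics/w1.png

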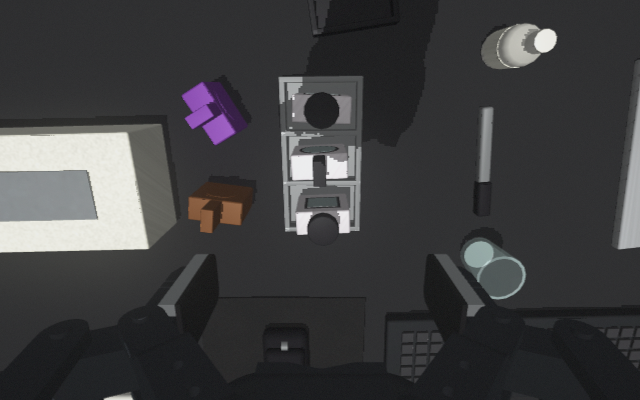

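The wrist view shows the tray upright in the picture, the bar grip at about (320,170) on the middle block, and knobs at (321,110) and (322,229). I'll measure the block's top, the bar, the tray and the yaw.

Run:
```python
from h import *
c=dict(np.load("w1.npz")); im=cv2.imread("pics/w1.png"); g=im.max(2).astype(int)
# bar: dark pixels in region of block
roi=np.zeros_like(g,bool); roi[140:190,295:345]=1
m=roi&(g<45); n,l,st,ce=cv2.connectedComponentsWithStats(m.astype(np.uint8))
for i in range(1,n):
    if st[i,4]>15: print(st[i],ce[i].round(1))
print("\n".join("".join("%4d"%v for v in g[r,286:354:2]) for r in range(138,192,2)))
print([plane(c,p,93).round(1) for p in[(313.5,170),(326.5,170)]])
# tray outer rim
tm=(g>55)&(im.max(2).astype(int)-im.min(2)<40); roi[:]=0; roi[70:240,270:370]=1
k=quad(tm&roi); print(cv2.minAreaRect(k),[plane(c,p,19).round(1) for p in cv2.boxPoints(cv2.minAreaRect(k))])
```

```text
[313 155  12  10  65] [319.5 158.5]
 100  83 175 175 176 175 175 167 168 168 168 168 169  85  85  86  85  85  85  85  85  86  86  85  85  85  84  85  85  85  84  84  84  85
 103  81 175 175 175 176 171  85  84  86  84  86  86  86  86  86  86  86  85  86  86  86  84  86  86  85  86  86  85  86  84  84  86  84
 108  81 176 175 175 176 126  86  86  85  84  86  86  85  85  84  84  86  86  86  86  86  85  85  85  86  86  86  85  85  85  85  84  85
 113  81 174 176 175 173 126  87  85  87  87  87  87  88  87  91  92  94  95  95  94  98  98 100 102 100 101 101 100  88  85  86  85  85
 117  80 175 175 160 100 101 101 102 100  99  99  89  84  89  80  84  70  79  80  68  79  77  74  82  97 101 101 100  86  85 146 167 166
 121  79 176 174 122 101 101  99  65  65  80  80  80  79  79  81  80  79  80  80  80  79  81  80  78  45  59 101 102  99  86 146 167 167
 122  80 175 172 102 101 102  46  69  80  81  82  79  78  80  81  81  80  82  85  82  80  99  75  53  64 101 102 102 101  90 146 166 166
 126  78 175 139 101 101 101 100  85  59  51  67  65  92  95  98  96  69  59  57  68  74 100 102 104 103 
[... 2172 characters left out ...]
153 152 153 152 154 154 154 154 155 154 154 159 160
 156  93 145 168 169 168 168 168 168 169 169 167 168 167 102  95  93  66  67  65  78  86  85  86  85  87 158 157 158 157 156 157 160 161
 156  99 144 168 169 168 169 168 164 162 162  86  87  87  85  88  85  85  86  87  86  85  86  87  86  87  86  85  86  86  86  85 142 160
 156  99 144 167 167 167 167 168 122  86  86  86  86  85  86  86  87  86  86  87  86  87  87  86  85  86  87  86  86  86  85  86 141 160
[array([ 558.8, -203.9,   93. ]), array([ 558.8, -192.2,   93. ])]
((319.5, 157.0), (162.0, 99.0), 90.0) [array([ 476.5, -249.7,   19. ]), array([ 476.7, -147.3,   19. ]), array([ 659. , -140.3,   19. ]), array([ 658.8, -257.6,   19. ])]
```

Run:
```python
from h import *
c=dict(np.load("w1.npz"))
q=lambda u,v,z:print(plane(c,(u,v),z).round(1))
q(318.2,155,65);q(318.2,186,93) # bar -x base, +x top
q(291.5,165,65);q(346,165,65);q(319,154.5,65);q(319,178,65) # block top edges
q(281,155,19);q(361,155,19);q(320,76.5,19);q(320,231,19)
```

```text
[ 550.5 -199.8   65. ]
[ 573.8 -199.7   93. ]
[ 560.4 -226.    65. ]
[ 560.5 -172.6   65. ]
[ 550. -199.   65.]
[ 573.6 -199.1   65. ]
[ 559.3 -241.2   19. ]
[ 559.4 -152.9   19. ]
[ 477.1 -198.    19. ]
[ 650.  -198.4   19. ]
```

Call:
step_arm(plan=[{"delta_rot": [0, 0, 0], "linear": [0.01, -0.006, -0.12], "grip": 1}, {"delta_rot": [0, 0, 0], "linear": [0.01, -0.006, -0.26], "grip": 1}, {"delta_rot": [0, 0, 0], "linear": [0.01, -0.006, -0.4], "grip": 1}, {"delta_rot": [0, 0, 0], "linear": [0.01, -0.006, -0.5], "grip": 1}, {"delta_rot": [0, 0, 0], "linear": [0.01, -0.006, -0.58], "grip": 1}, {"delta_rot": [0, 0, 0], "linear": [0.01, -0.006, -0.62], "grip": 1}, {"delta_rot": [0, 0, 0], "linear": [0.01, -0.006, -0.64], "grip": 1}, {"delta_rot": [0, 0, 0], "linear": [0.01, -0.006, -0.64], "grip": 1}, {"delta_rot": [0, 0, 0], "linear": [0.01, -0.006, -0.64], "grip": 1}])

```text
time: 2.55
position: [562.6, -200.0, 70.4]
orientation: [0.001, 3.14, -0.001]
contact_force: [0.3, -0.5, 0.3]
opening: 1.002
grasp_force: 0.0
```

Call:
step_arm(plan=[{"delta_rot": [0, 0, 0], "linear": [0, 0, 0], "grip": -1}, {"delta_rot": [0, 0, 0], "linear": [0, 0, 0], "grip": -1}, {"delta_rot": [0, 0, 0], "linear": [0, 0, 0], "grip": -1}, {"delta_rot": [0, 0, 0], "linear": [0, 0, 0], "grip": -1}, {"delta_rot": [0, 0, 0], "linear": [0, 0, 0], "grip": -1}, {"delta_rot": [0, 0, 0], "linear": [0, 0, 0], "grip": -1}, {"delta_rot": [0, 0, 0], "linear": [0, 0, 0], "grip": -1}, {"delta_rot": [0, 0, 0], "linear": [0, 0, 0], "grip": -1}], squeeze=40)

```text
time: 3.35
position: [562.0, -199.8, 69.3]
orientation: [-0.0, 3.142, -0.0]
contact_force: [-0.5, -0.3, 2.4]
opening: 0.128
grasp_force: 42.6
```

Call:
step_arm(plan=[{"delta_rot": [0, 0, 0], "linear": [0, 0, 0.05], "grip": -1}, {"delta_rot": [0, 0, 0], "linear": [0, 0, 0.15], "grip": -1}, {"delta_rot": [0, 0, 0], "linear": [0, 0, 0.28], "grip": -1}, {"delta_rot": [0, 0, 0], "linear": [0, 0, 0.4], "grip": -1}, {"delta_rot": [0, 0, 0], "linear": [0, 0, 0.5], "grip": -1}, {"delta_rot": [0, 0, 0], "linear": [0, 0.06, 0.55], "grip": -1}, {"delta_rot": [0, 0, 0], "linear": [0, 0.18, 0.55], "grip": -1}, {"delta_rot": [0, 0, 0], "linear": [0, 0.32, 0.55], "grip": -1}, {"delta_rot": [0, 0, 0], "linear": [0, 0.46, 0.55], "grip": -1}, {"delta_rot": [0, 0, 0], "linear": [0, 0.6, 0.55], "grip": -1}, {"delta_rot": [0, 0, 0], "linear": [0, 0.7, 0.55], "grip": -1}, {"delta_rot": [0, 0, 0], "linear": [0, 0.8, 0.55], "grip": -1}])

```text
time: 4.55
position: [561.3, 42.4, 234.8]
orientation: [0.002, -3.142, 0.0]
contact_force: [0.3, -0.5, -1.7]
opening: 0.129
grasp_force: 42.2
```

Call:
step_arm(plan=[{"delta_rot": [0, 0, 0.05], "linear": [0.05, 0.12, 0], "grip": -1}, {"delta_rot": [0, 0, 0.1], "linear": [0.1, 0.24, 0], "grip": -1}, {"delta_rot": [0, 0, 0.14], "linear": [0.12, 0.36, 0], "grip": -1}, {"delta_rot": [0, 0, 0.14], "linear": [0.12, 0.45, 0], "grip": -1}, {"delta_rot": [0, 0, 0.14], "linear": [0.12, 0.5, 0], "grip": -1}, {"delta_rot": [0, 0, 0.14], "linear": [0.12, 0.5, 0], "grip": -1}, {"delta_rot": [0, 0, 0.14], "linear": [0.12, 0.5, 0], "grip": -1}])

```text
time: 5.25
position: [597.9, 189.4, 234.4]
orientation: [0.172, -3.137, 0.001]
contact_force: [0.5, -1.5, -1.6]
opening: 0.129
grasp_force: 42.2
```

Run:
```python
from h import *
c=optics.camera_info("wrist"); s=telemetry.read_state(); np.savez("w2.npz",**c)
cv2.imwrite("pics/w2.png",optics.get_image("wrist")[:,:,::-1])
print(s["position"],s["orientation"],s["joint_pos"],s["time"],s["grasp_force"],s["opening"]); print(-c["R"].T@c["t"])
```

```text
[597.86522998 189.38248393 234.38861023] [ 1.71841212e-01 -3.13683719e+00  1.17105720e-03] [-0.08405084  0.44273183 -0.36676773  1.59437618  0.17091962  1.13648955
  1.18955028] 5.25 42.21647322177887 0.12902145360797354
[524.69360978 181.35843478 376.51549172]
```

View pics/w2.png

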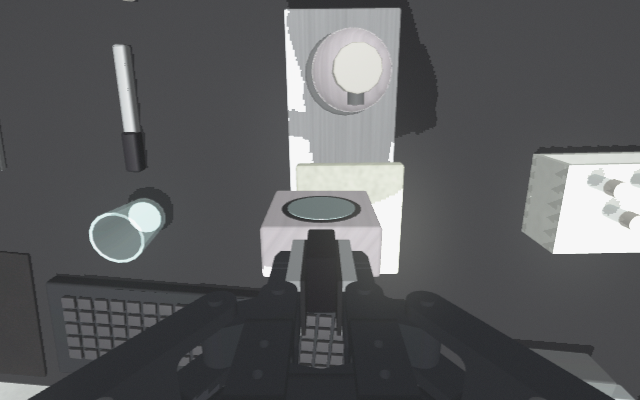

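The wrist view shows the cassette held upright by its bar with its round window at (321,208), the platform behind it (edges: right (403,163)–(397,273), rear about row 164, front row 274), and the cap top at (358,67) with the stub pointing to the platform.

Run:
```python
from h import *
c=dict(np.load("w2.npz")); g=cv2.imread("pics/w2.png").max(2).astype(int)
print("rear col390,310"); 
for u in (390,310): print(g[156:176,u])
for v in (190,220,260): print(v,"R",g[v,390:408], "L",g[v,258:300:2])
for u in (385,392): print("front",u,g[266:280,u])
m=np.zeros_like(g,np.uint8); m[30:100,325:390]=(g[30:100,325:390]>200)
n,l,st,ce=cv2.connectedComponentsWithStats(m); i=1+st[1:,4].argmax(); print("cap",st[i],ce[i],plane(c,ce[i],170).round(1))
a=plane(c,(403.5,170),125);b=plane(c,(398.5,270),125);print("edge",a.round(1),b.round(1),np.arctan2(b[1]-a[1],b[0]-a[0]))
for e in[(287,15),(291,160),(400,12),(395.5,158)]:print(plane(c,e,12).round(1))
```

```text
rear col390,310
[245 245 245 245 245 236 197 186 191 220 228 228 228 230 232 232 231 229
 229 230]
[247 247 247 247 247 247 246 184 177 190 221 225 227 228 229 229 228 227
 226 225]
190 R [233 233 233 232 231 231 231 230 237 239 239 247 238 126  95  95  95  93] L [ 82  81  83  84  82  83  83  85  84  87 103 108 109 109 108 109 147 241
 242 218 209]
220 R [247 247 247 247 247 247 247 247 247 247 246 174 100 100  99 100  99 100] L [ 82  83  81 135 153 153 154 154 154 155 156 157 155 151 150 153 154 154
 156 156 116]
260 R [247 247 247 247 247 247 247 247 225 100  96  95  96  97  95  96  95  96] L [ 81  81 167 199 203 204 207 203  70  58  58  59  58  58  57  70 132 133
 133 132 134]
front 385 [247 247 247 247 247 247 247 247  93  93  93  91  92  92]
front 392 [247 247 247 247 247 247 247 247  94  93  92  92  93  91]
cap [ 329   31   56   62 2509] [356.35273017  61.73296134] [510.4 199.3 170. ]
edge [577.2 247.8 125. ] [658.4 258.4 125. ] 0.12981796784263286
[465.9 142.8  12. ]
[603.2 158.3  12. ]
[451.8 247.5  12. ]
[588.9 267.1  12. ]
```

Run:
```python
from h import *
c=dict(np.load("w2.npz")); g=cv2.imread("pics/w2.png").max(2)
y=.125; X=np.array([np.cos(y),np.sin(y)]);Y=np.array([-X[1],X[0]])
pr=lambda e,z:(lambda p:(round(p@X,1),round(p@Y,1)))(plane(c,e,z)[:2])
print("rear",pr((390,165.3),125),pr((310,166),125),"front",pr((390,274),125))
print("right",pr((403,190),125),pr((401.5,220),125),pr((399,260),125),"left",pr((297,175),125))
print("base L",pr((287,15),12),pr((291,160),12),"R",pr((400,12),12),pr((395.5,158),12))
m=np.zeros_like(g); m[30:100,325:390]=(g[30:100,325:390]>205)*1
m=cv2.morphologyEx(m,cv2.MORPH_OPEN,np.ones((9,9)));k=quad(m);ci=cv2.minEnclosingCircle(k);print(ci,pr(ci[0],170))
cv2.imwrite("pics/capc.png",cv2.resize(cv2.imread("pics/w2.png")[20:180,270:420],None,fx=4,fy=3.7))
```

```text
rear (np.float64(599.9), np.float64(163.9)) (np.float64(599.6), np.float64(105.7)) front (np.float64(689.0), np.float64(167.7))
right (np.float64(618.8), np.float64(174.4)) (np.float64(642.7), np.float64(174.5)) (np.float64(676.6), np.float64(174.3)) left (np.float64(606.2), np.float64(96.0))
base L (np.float64(480.1), np.float64(83.6)) (np.float64(618.2), np.float64(81.9)) R (np.float64(479.1), np.float64(189.2)) (np.float64(617.6), np.float64(191.5))
((357.0, 66.92552947998047), 25.562395095825195) (np.float64(534.0), np.float64(134.5))
```

View pics/capc.png

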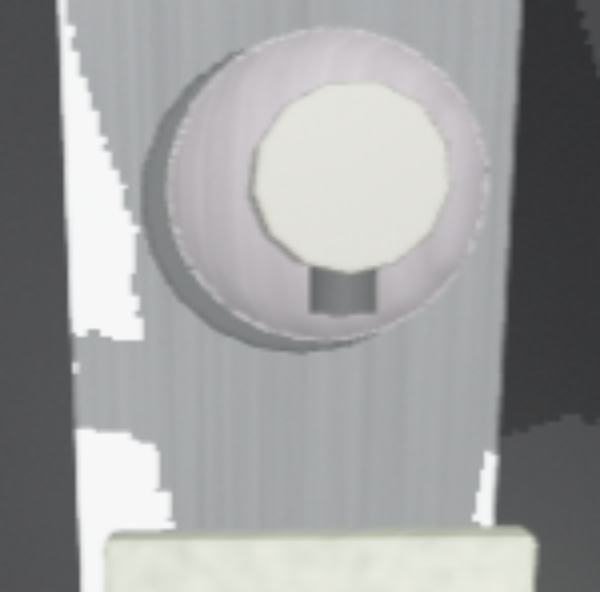

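Call:
step_arm(plan=[{"delta_rot": [0, 0, 0.02], "linear": [0.04, 0.04, 0], "grip": -1}, {"delta_rot": [0, 0, 0.02], "linear": [0.082, 0.083, 0], "grip": -1}, {"delta_rot": [0, 0, 0.02], "linear": [0.082, 0.083, -0.03], "grip": -1}, {"delta_rot": [0, 0, 0.02], "linear": [0.082, 0.083, -0.07], "grip": -1}, {"delta_rot": [0, 0, 0.02], "linear": [0.082, 0.083, -0.105], "grip": -1}, {"delta_rot": [0, 0, 0.02], "linear": [0.082, 0.083, -0.13], "grip": -1}, {"delta_rot": [0, 0, 0.02], "linear": [0.082, 0.083, -0.14], "grip": -1}, {"delta_rot": [0, 0, 0.02], "linear": [0.082, 0.083, -0.145], "grip": -1}, {"delta_rot": [0, 0, 0.02], "linear": [0.082, 0.083, -0.145], "grip": -1}, {"delta_rot": [0, 0, 0.02], "linear": [0.082, 0.083, -0.145], "grip": -1}])

```text
time: 6.3
position: [622.7, 215.2, 191.2]
orientation: [-0.197, 3.135, 0.0]
contact_force: [-0.5, 0.6, -0.8]
opening: 0.128
grasp_force: 42.2
```

Call:
step_arm(plan=[{"delta_rot": [0, 0, 0], "linear": [0, 0, -0.004], "grip": -1}, {"delta_rot": [0, 0, 0], "linear": [0, 0, -0.007], "grip": -1}, {"delta_rot": [0, 0, 0], "linear": [0, 0, -0.007], "grip": -1}])

```text
time: 6.6
position: [622.9, 215.3, 189.3]
orientation: [-0.197, 3.134, 0.0]
contact_force: [-0.7, -0.4, 4.4]
opening: 0.135
grasp_force: 43.1
```

Contact felt (force rose to +4.4 N), so I'll release.

Call:
step_arm(plan=[{"delta_rot": [0, 0, 0], "linear": [0, 0, 0], "grip": 1}, {"delta_rot": [0, 0, 0], "linear": [0, 0, 0], "grip": 1}, {"delta_rot": [0, 0, 0], "linear": [0, 0, 0], "grip": 1}, {"delta_rot": [0, 0, 0], "linear": [0, 0, 0], "grip": 1}, {"delta_rot": [0, 0, 0], "linear": [0, 0, 0], "grip": 1}, {"delta_rot": [0, 0, 0], "linear": [0, 0, 0.08], "grip": 1}, {"delta_rot": [0, 0, 0], "linear": [0, 0, 0.2], "grip": 1}, {"delta_rot": [0, 0, 0], "linear": [0, 0, 0.3], "grip": 1}, {"delta_rot": [0, 0, 0], "linear": [-0.1, 0, 0.33], "grip": 0}, {"delta_rot": [0, 0, 0], "linear": [-0.2, 0, 0.33], "grip": -1}, {"delta_rot": [0, 0, 0], "linear": [-0.2, 0, 0.33], "grip": -1}])

```text
time: 7.7
position: [560.0, 215.9, 288.7]
orientation: [-0.201, 3.134, -0.0]
contact_force: [1.1, 1.0, 0.5]
opening: 0.516
grasp_force: 0.0
```

Run:
```python
from h import *
a=optics.get_image("side")[:,:,::-1];b=optics.get_image("scene")[:,:,::-1]
cv2.imwrite("pics/s2.png",np.hstack([cv2.resize(a[100:220,260:380],(400,400)),cv2.resize(b[130:290,370:530],(400,400))]))
s=telemetry.read_state();print(s["position"],s["orientation"],s["opening"])
```

```text
[562.53008717 215.02723785 288.12238846] [-1.97442540e-01  3.13452949e+00 -3.87420341e-04] 0.3272619982758372
```

View pics/s2.png

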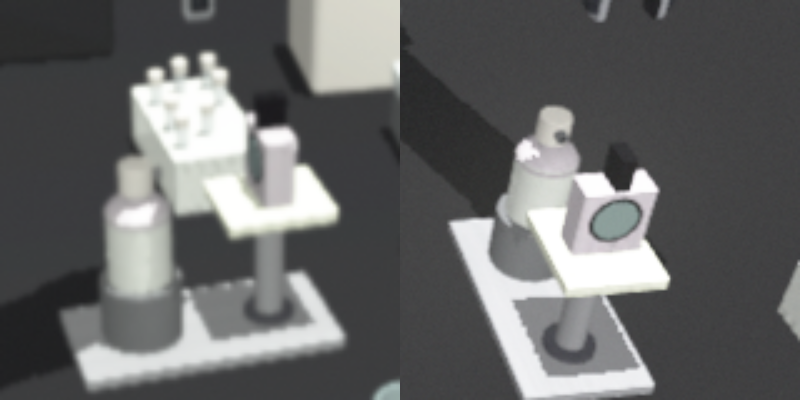

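The cassette stands upright and centred on the platform with its window facing the can. Next is the cap.

Call:
step_arm(plan=[{"delta_rot": [0, 0, 0], "linear": [-0.1, -0.03, 0], "grip": -1}, {"delta_rot": [0, 0, 0], "linear": [-0.164, -0.048, -0.1], "grip": -1}, {"delta_rot": [0, 0, 0], "linear": [-0.164, -0.048, -0.2], "grip": -1}, {"delta_rot": [0, 0, 0], "linear": [-0.164, -0.048, -0.29], "grip": -1}, {"delta_rot": [0, 0, 0], "linear": [-0.164, -0.048, -0.34], "grip": -1}, {"delta_rot": [0, 0, 0], "linear": [-0.164, -0.048, -0.37], "grip": -1}, {"delta_rot": [0, 0, 0], "linear": [-0.164, -0.048, -0.38], "grip": -1}, {"delta_rot": [0, 0, 0], "linear": [-0.164, -0.048, -0.38], "grip": -1}])

```text
time: 8.6
position: [513.8, 200.8, 173.8]
orientation: [-0.197, 3.135, 0.0]
contact_force: [0.3, 0.8, -0.6]
opening: 0.001
grasp_force: 0.0
```

Call:
step_arm(plan=[{"delta_rot": [0, 0, 0], "linear": [0, 0, -0.01], "grip": -1}, {"delta_rot": [0, 0, 0], "linear": [0, 0, -0.02], "grip": -1}, {"delta_rot": [0, 0, 0], "linear": [0, 0, -0.025], "grip": -1}, {"delta_rot": [0, 0, 0], "linear": [0, 0, -0.03], "grip": -1}, {"delta_rot": [0, 0, 0], "linear": [0, 0, -0.03], "grip": -1}])

```text
time: 9.1
position: [513.9, 200.9, 165.2]
orientation: [-0.197, 3.134, 0.0]
contact_force: [0.8, 0.3, 6.1]
opening: 0.001
grasp_force: 3.4
```

Call:
step_arm(plan=[{"delta_rot": [0, 0, 0], "linear": [0, 0, -0.005], "grip": -1}, {"delta_rot": [0, 0, 0], "linear": [0, 0, -0.008], "grip": -1}, {"delta_rot": [0, 0, 0], "linear": [0, 0, -0.008], "grip": -1}, {"delta_rot": [0, 0, 0], "linear": [0, 0, -0.008], "grip": -1}])

```text
time: 9.5
position: [514.1, 201.0, 163.9]
orientation: [-0.197, 3.133, 0.0]
contact_force: [-5.4, -2.7, 22.4]
opening: -0.002
grasp_force: 11.4
```

The cap is bottomed out (22 N). Now I'll lift off and open.

Call:
step_arm(plan=[{"delta_rot": [0, 0, 0], "linear": [0, 0, 0], "grip": -1}, {"delta_rot": [0, 0, 0], "linear": [0, 0, 0.04], "grip": -1}, {"delta_rot": [0, 0, 0], "linear": [0, 0, 0.1], "grip": -1}, {"delta_rot": [0, 0, 0], "linear": [0, 0, 0.2], "grip": -1}, {"delta_rot": [0, 0, 0], "linear": [0, 0, 0.32], "grip": -1}, {"delta_rot": [0, 0, 0], "linear": [0, 0, 0.42], "grip": 0}, {"delta_rot": [0, 0, 0], "linear": [0, 0, 0.42], "grip": 1}, {"delta_rot": [0, 0, 0], "linear": [0, 0, 0.42], "grip": 1}])

```text
time: 10.3
position: [513.4, 200.7, 288.6]
orientation: [-0.197, 3.134, -0.0]
contact_force: [-0.1, 0.4, -1.1]
opening: 0.506
grasp_force: 0.0
```

Run:
```python
from h import *
a=optics.get_image("side")[:,:,::-1];b=optics.get_image("wrist")[:,:,::-1]
cv2.imwrite("pics/s3.png",np.hstack([cv2.resize(a[100:220,260:380],(400,400)),cv2.resize(b,(400,250))if 0 else cv2.resize(b[80:400,140:460],(400,400))]))
s=telemetry.read_state();print(s["position"],s["orientation"],s["opening"],s["time"])
```

```text
[512.98976615 200.47521338 287.39669621] [ 1.97187956e-01 -3.13417082e+00  8.11183875e-04] 0.6817590995688333 10.4
```

View pics/s3.png

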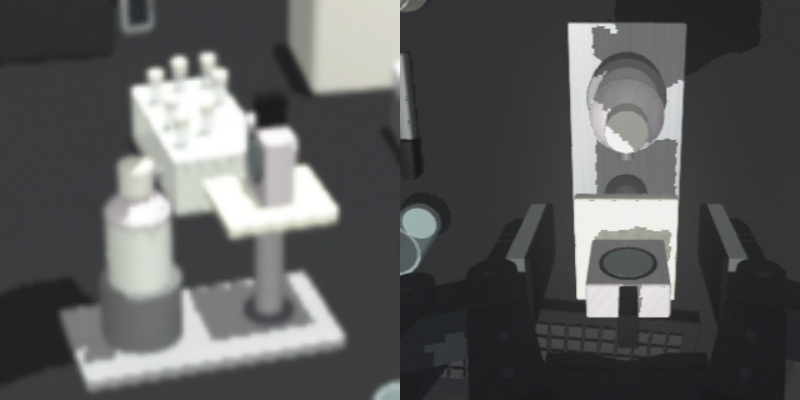

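The cap is back up (side-view crop (135,175)) and the cassette still stands square and centred. I'll fetch it.

Call:
step_arm(plan=[{"delta_rot": [0, 0, 0], "linear": [0.12, 0.016, 0], "grip": 1}, {"delta_rot": [0, 0, 0], "linear": [0.26, 0.035, 0], "grip": 1}, {"delta_rot": [0, 0, 0], "linear": [0.365, 0.049, 0], "grip": 1}, {"delta_rot": [0, 0, 0], "linear": [0.365, 0.049, -0.05], "grip": 1}, {"delta_rot": [0, 0, 0], "linear": [0.365, 0.049, -0.15], "grip": 1}, {"delta_rot": [0, 0, 0], "linear": [0.365, 0.049, -0.24], "grip": 1}, {"delta_rot": [0, 0, 0], "linear": [0.365, 0.049, -0.3], "grip": 1}, {"delta_rot": [0, 0, 0], "linear": [0.365, 0.049, -0.325], "grip": 1}, {"delta_rot": [0, 0, 0], "linear": [0.365, 0.049, -0.325], "grip": 1}, {"delta_rot": [0, 0, 0], "linear": [0.365, 0.049, -0.325], "grip": 1}])

```text
time: 11.4
position: [623.0, 215.6, 191.4]
orientation: [-0.197, 3.135, 0.0]
contact_force: [0.6, 0.2, 0.3]
opening: 1.003
grasp_force: 0.0
```

Call:
step_arm(plan=[{"delta_rot": [0, 0, 0], "linear": [0, 0, 0], "grip": -1}, {"delta_rot": [0, 0, 0], "linear": [0, 0, 0], "grip": -1}, {"delta_rot": [0, 0, 0], "linear": [0, 0, 0], "grip": -1}, {"delta_rot": [0, 0, 0], "linear": [0, 0, 0], "grip": -1}, {"delta_rot": [0, 0, 0], "linear": [0, 0, 0], "grip": -1}, {"delta_rot": [0, 0, 0], "linear": [0, 0, 0], "grip": -1}, {"delta_rot": [0, 0, 0], "linear": [0, 0, 0], "grip": -1}, {"delta_rot": [0, 0, 0], "linear": [0, 0, 0], "grip": -1}])

```text
time: 12.2
position: [623.0, 215.5, 191.0]
orientation: [-0.197, 3.135, 0.0]
contact_force: [-0.2, -0.6, 3.6]
opening: 0.13
grasp_force: 39.9
```

Call:
step_arm(plan=[{"delta_rot": [0, 0, 0], "linear": [0, 0, 0.04], "grip": -1}, {"delta_rot": [0, 0, 0], "linear": [0, 0, 0.1], "grip": -1}, {"delta_rot": [0, 0, 0], "linear": [0, -0.02, 0.15], "grip": -1}, {"delta_rot": [0, 0, 0], "linear": [0, -0.1, 0.15], "grip": -1}, {"delta_rot": [0, 0, -0.04], "linear": [-0.02, -0.22, 0.15], "grip": -1}, {"delta_rot": [0, 0, -0.08], "linear": [-0.06, -0.35, 0.15], "grip": -1}, {"delta_rot": [0, 0, -0.12], "linear": [-0.1, -0.48, 0.15], "grip": -1}, {"delta_rot": [0, 0, -0.16], "linear": [-0.15, -0.61, 0.15], "grip": -1}, {"delta_rot": [0, 0, -0.16], "linear": [-0.2, -0.74, 0.15], "grip": -1}, {"delta_rot": [0, 0, -0.16], "linear": [-0.203, -0.86, 0.15], "grip": -1}, {"delta_rot": [0, 0, -0.16], "linear": [-0.203, -0.95, 0.15], "grip": -1}, {"delta_rot": [0, 0, -0.16], "linear": [-0.203, -1, 0.15], "grip": -1}])

```text
time: 13.4
position: [561.6, -87.6, 236.5]
orientation: [0.005, 3.141, -0.001]
contact_force: [0.4, 0.1, -1.8]
opening: 0.132
grasp_force: 39.3
```

Call:
step_arm(plan=[{"delta_rot": [0, 0, 0], "linear": [0, -0.1, 0], "grip": -1}, {"delta_rot": [0, 0, 0], "linear": [0, -0.22, 0], "grip": -1}, {"delta_rot": [0, 0, 0], "linear": [0, -0.32, 0], "grip": -1}, {"delta_rot": [0, 0, 0], "linear": [0, -0.384, 0], "grip": -1}, {"delta_rot": [0, 0, 0], "linear": [0, -0.384, 0], "grip": -1}, {"delta_rot": [0, 0, 0], "linear": [0, -0.384, 0], "grip": -1}, {"delta_rot": [0, 0, 0], "linear": [0, -0.384, 0], "grip": -1}])

```text
time: 14.1
position: [562.3, -198.5, 236.0]
orientation: [-0.003, 3.141, 0.001]
contact_force: [-0.2, 1.0, -1.6]
opening: 0.127
grasp_force: 39.3
```

Run:
```python
from h import *
s=telemetry.read_state();print(s["position"],s["orientation"],s["opening"],s["time"])
```

```text
[ 562.25377148 -198.46145501  235.95894855] [-2.53539227e-03  3.14138132e+00  6.69680998e-04] 0.1266777604352061 14.1
```

Call:
step_arm(plan=[{"delta_rot": [0, 0, 0], "linear": [0, -0.004, -0.08], "grip": -1}, {"delta_rot": [0, 0, 0], "linear": [0, -0.004, -0.18], "grip": -1}, {"delta_rot": [0, 0, 0], "linear": [0, -0.004, -0.28], "grip": -1}, {"delta_rot": [0, 0, 0], "linear": [0, -0.004, -0.37], "grip": -1}, {"delta_rot": [0, 0, 0], "linear": [0, -0.004, -0.44], "grip": -1}, {"delta_rot": [0, 0, 0], "linear": [0, -0.004, -0.49], "grip": -1}, {"delta_rot": [0, 0, 0], "linear": [0, -0.004, -0.52], "grip": -1}, {"delta_rot": [0, 0, 0], "linear": [0, -0.004, -0.54], "grip": -1}, {"delta_rot": [0, 0, 0], "linear": [0, -0.004, -0.545], "grip": -1}, {"delta_rot": [0, 0, 0], "linear": [0, -0.004, -0.549], "grip": -1}, {"delta_rot": [0, 0, 0], "linear": [0, -0.004, -0.549], "grip": -1}])

```text
time: 15.2
position: [562.3, -201.1, 71.6]
orientation: [0.0, 3.141, -0.001]
contact_force: [-0.7, -0.1, -2.0]
opening: 0.128
grasp_force: 39.3
```

Call:
step_arm(plan=[{"delta_rot": [0, 0, 0], "linear": [0, 0, -0.003], "grip": -1}, {"delta_rot": [0, 0, 0], "linear": [0, 0, -0.005], "grip": -1}, {"delta_rot": [0, 0, 0], "linear": [0, 0, -0.005], "grip": -1}])

```text
time: 15.5
position: [562.6, -201.2, 70.9]
orientation: [0.0, 3.14, -0.001]
contact_force: [-4.7, 1.7, 14.5]
opening: 0.133
grasp_force: 41.6
```

Seated (14 N). Now I'll release and withdraw.

Call:
step_arm(plan=[{"delta_rot": [0, 0, 0], "linear": [0, 0, 0.004], "grip": 1}, {"delta_rot": [0, 0, 0], "linear": [0, 0, 0.004], "grip": 1}, {"delta_rot": [0, 0, 0], "linear": [0, 0, 0.004], "grip": 1}, {"delta_rot": [0, 0, 0], "linear": [0, 0, 0.004], "grip": 1}, {"delta_rot": [0, 0, 0], "linear": [0, 0, 0.004], "grip": 1}, {"delta_rot": [0, 0, 0], "linear": [0, 0, 0.004], "grip": 1}, {"delta_rot": [0, 0, 0], "linear": [0, 0, 0.1], "grip": 1}, {"delta_rot": [0, 0, 0], "linear": [0, 0, 0.25], "grip": 1}, {"delta_rot": [0, 0, 0], "linear": [0, 0, 0.4], "grip": 1}, {"delta_rot": [0, 0, 0], "linear": [0, 0, 0.55], "grip": 1}, {"delta_rot": [0, 0, 0], "linear": [0, 0, 0.6], "grip": 1}, {"delta_rot": [0, 0, 0], "linear": [0, 0, 0.6], "grip": 1}])

```text
time: 16.7
position: [562.9, -201.3, 252.0]
orientation: [0.0, 3.138, -0.002]
contact_force: [0.3, -0.4, -0.3]
opening: 1.0
grasp_force: 0.0
```

Run:
```python
from h import *
a=optics.get_image("side")[:,:,::-1];b=optics.get_image("scene")[:,:,::-1]
cv2.imwrite("pics/end.png",np.hstack([cv2.resize(a[130:350,280:400],(300,550)),cv2.resize(b[165:315,180:480],(500,250)).copy() if 0 else cv2.resize(b[165:325,200:460],(500,550))]))
s=telemetry.read_state();print(s["position"],s["dq"].round(3),s["contact_force"],s["time"])
```

```text
[ 561.64865685 -200.96958734  248.71639173] [-0.002  0.022  0.001  0.017  0.003 -0.002  0.   ] [-0.19478745  0.1899822  -0.62811155] 16.8
```

View pics/end.png

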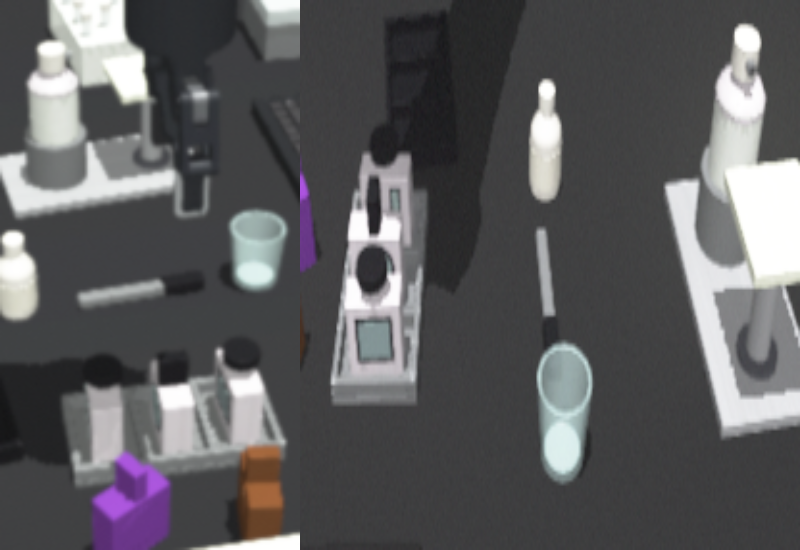

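The cassette is back upright in the middle bay (side-view crop (175,405)). The other cassettes, bottle, cup and marker look undisturbed, and the cap is up.

```bash
python3 -c "
from bench import close_job
print(close_job())"
```

```text
the job is handed in; nothing more can be done
None
```

The job is handed in at about 17 s of the 61 s limit, with no verdict shown: I set the round-window cassette on the platform, pressed the cap to its stop and let it spring up, then returned the cassette upright to its bay, and nothing else looked moved in the last pictures.

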